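# Fold the three-leaf desk display and park it in the sorter

## Task

Fold up the standing three-leaf desk display: first shut the leaf on the close-set hinge flat against the middle panel, then the leaf on the stand-off hinge flat over it. Put the folded display, upright on its foot and end-on, into the empty bay of the desk sorter, pushed in until it meets the back stop, and let go. Leave the mug, pen cup, stapler and tape dispenser standing where they are.

Things in the scene. Friction and masses are not known exactly. Their poses are not given: they have to be found in the camera images.
- display: Grey three-leaf display on a steel foot, loose, about 0.5 kg. Origin: underside centre of the foot (56 mm along x, 140 along y, 8 thick); z up. Fixed middle panel 140 mm along y, 14 thick, at x = 9 to 23 mm, top z = 105. Both leaves: 118 long, 14 thick, z = 12 to 105, swinging on its -x side; light friction hinges (0.03 N m), they stay where left. Folded: 46 mm thick (x = -23 to 23), 140 long.
- display_top (a point): Middle of the middle panel's top edge, 105 mm above the foot's underside, x = 16 mm of display.
- inner (a joint): Angle of the inner leaf, to be folded first. 0 = flat against the middle panel (stop), pi = straight out in line with it; opening turns it clockwise seen from above. Close-set vertical hinge at x = 8, y = 66 mm of display. Folded, the leaf fills x = -7 to 7, y = 62 to -56 mm there.
- outer (a joint): Angle of the outer leaf, to be folded second. 0 = flat over the inner leaf (stop); opening turns it anticlockwise seen from above. Stand-off vertical hinge at x = 0, y = -66 mm of display, on a spine of the middle panel (x = -6 to 9, y = -70 to -64, full height). Folded, the leaf fills x = -23 to -9, y = -62 to 56 mm there.
- inner_tip (a point): Top edge of the inner leaf at its free end, mid thickness (122 mm along the leaf from the hinge, 105 mm high).
- outer_tip (a point): Top edge of the outer leaf at its free end, mid thickness (122 mm along the leaf from the hinge, 105 mm high).
- sorter: Dark steel desk sorter, fixed. Origin: on the desk, middle of its empty bay, which is open above, 70 mm wide (y = -35 to 35 mm) between 5 mm walls 120 mm high: too narrow for fingers beside the display. x points into the bay, from its mouth (x = -67.5) to the back stop (67.5). On its +y side (to y = 90) a second bay full of folders, 120 high.
- bay_mouth (a point): Middle of the mouth of the empty bay, on the desk. The display, when home, stands 5 mm proud of the mouth.
- bay_stop (a point): Foot of the back stop at the middle of the bay, on the desk.
- mug: Bystander: white mug, 76 mm wide, 85 mm tall, handle to its +y; origin underside centre.
- pen_cup: Bystander: dark steel pen cup, 70 mm wide, 95 mm tall; origin underside centre.
- stapler: Bystander: desk stapler 35 x 130 x 61 mm (long along its y); origin underside centre.
- tape: Bystander: tape dispenser 60 x 140 mm, 87 mm tall (long along its y); origin underside centre.
Things that resemble listed ones, but are neither listed nor needed, are in the scene too. What is shaped like the sorter but orange is not meant.

How it is judged:
By the outcome, as a careful person would: the job done as asked, in the order asked, and still so for the second after the job is handed in, with the robot touching nothing.
It also fails if it takes over 72 s, if anything falls off the work surface, if the arm or the gripper's body presses on something with over 40 N, if the wrist force passes 120 N, or if a joint passes its speed limit or range.

## Robot

A 6-joint arm with a two-finger parallel gripper is mounted at the origin on the work surface. World frame = base frame: x ahead of the robot, y to its left, z up, the work surface at z = 0. Lengths are in mm, angles in rad, forces in N, time in s.
With the tool pointing down it reaches from about 325 to 875 mm from the base axis. Payload 4.4 kg.
Tool frame: the origin (TCP) lies at the very end of the fingers, on their centre line; the grasp point (between the pads) lies 19 mm behind it; y points along the fingers, x is the direction in which the jaws open and shut, and the axes are right-handed (so a half turn about y gives the same grasp; the last joint's range is limited). The gripper opens to 85 mm and grips with 20 to 120 N. Pads are 22 mm wide; open, the fingers measure 114 mm over their backs; the gripper's body (76 mm by 85 mm) begins 54 mm behind the grasp point. The pads swing forward as they close: fully open they stand 13 mm farther back than shut.
Start: joints at [1.137, 0.207, 1.542, -0, 1.393, -0.15], TCP at [160.461, 552.159, 231.282] pointing down, gripper open.
Joint ranges: [-2.73, 2.73], [-0.86, 2.22], [0.23, 2.46], [-1.11, 4.25], [0.08, 2.63], [-2.82, 2.82]. Speed limits (rad/s): [2.79, 2.79, 3.14, 3.14, 3.14, 3.14].

## Interface

Orientations are given as a 3x3 rotation matrix whose columns are the frame's x, y, z axes.
In Python, from cell import robot, grab_frame, get_calibration gives the robot as it stands. The module is installed in compiled form; this text tells all that it offers.
- The arm moves only by the tool step_arm, never from a script. Its argument "rows" is a list of rows, each a list of 4 numbers: the shift along the world's x, y, z in m, then the turn about the world's z in degrees. A call has 1 to 12 rows; each row is the pose to reach, as a shift and turn from the pose commanded when the call began; what a row does not reach only later rows make up. A row lasts 1/12 s, in which the tool goes at most 41.7 mm and 7.16 degrees, less where a joint would pass 70% of its speed; a pose out of reach is approached as far as the arm can. A call with a gripper value outside its range is refused whole. "fingers" is the finger opening in m, from 0 to 0.0854, set as the call begins (left out, the last holds). The fingers move at their own pace and stop on an object; the grip force is fixed at half the most. Time passes only in rows, so rows that repeat a pose let the fingers close. It gives the time, the measured TCP pose, the force and the opening at its end, in the units of the state.
- robot.read_state(): the state, without advancing time (a new reading comes with each control period).
- grab_frame(name): name is "side" or "top" or "wrist"; returns (picture, depth): 400x640x3 uint8, red, green, blue; 400x640 float32, mm along the optical axis (not along the pixel's ray), 0 where there is no reading.
- get_calibration(name): a dict with "fx", "fy", "cx", "cy" (pixels), "D" ([k1, k2, p1, p2, k3] as OpenCV has them; the pictures are not rectified), "cam_to_world" (4x4, takes a point from camera to world coordinates). Camera axes: x right, y down, z forward; pixel columns grow to the right and rows downward; lengths in mm; the calibration is good to about 2 mm. A picture is of the moment at which its call begins: read the wrist's pose just before it. get_calibration takes no time and is no camera call; for the wrist camera it gives the pose at the moment of the call.
- robot.close_job(): hands the job in, once; it reports no verdict.
The state is a dict: "time_s": time; "joint_pos": joint angles; "qvel": joint speeds; "effort": joint torques, N m; "eef_pos": TCP position; "eef_rot": TCP orientation; "contact_force": force on the tool from outside, world axes, zero at the start; "wrist_torque": the same for the moment, N m; "gripper_width": finger opening in mm.
Only numpy, scipy, OpenCV 4.12 (cv2) and the standard library are available. Lean on these libraries where they do the work, as an engineer would, in place of code of your own. Each camera call takes 0.05 s, during which the arm holds its last target. There are 200 camera calls.

## Working session

There is one attempt and no reset: what is moved stays moved. The work goes in short steps, Python scripts to look and compute and a tool call to move; the robot and the scene stay as the last step left them, time stands still between calls to the robot, and variables do not carry over. Pictures are saved under pics/ and viewed, about 8 in all and at most 12, crops included, and the job is handed in when it is done.

Besides the shell and the picture viewer there is one more tool, called after "Request:" by a JSON object that holds its "op" and its "data", one argument or row to a line. step_arm: Moves the arm, as the interface text tells. Its arguments: {"type":"object","properties":{"rows":{"type":"array"},"fingers":{"type":"number"}},"required":["rows"]}

```bash
mkdir -p pics
cat > h.py <<'E'
import numpy as np, cv2
from cell import robot, grab_frame, get_calibration
def cloud(name):
    c=get_calibration(name); p,d=grab_frame(name)
    K=np.array([[c['fx'],0,c['cx']],[0,c['fy'],c['cy']],[0,0,1.]])
    v,u=np.mgrid[:400,:640]
    n=cv2.undistortPoints(np.stack([u,v],-1).reshape(-1,1,2).astype(np.float64),K,np.array(c['D'],float)).reshape(400,640,2)
    T=np.array(c['cam_to_world'])
    P=np.concatenate([n*d[...,None],d[...,None]],-1)@T[:3,:3].T+T[:3,3]
    P[d==0]=np.nan
    return p,P,n,T
def save(n,p): cv2.imwrite('pics/'+n+'.png',p[...,::-1])
E
python3 - <<'E'
from h import *
for n in ['top','side']:
    p,P,_,T=cloud(n); save(n+'0',p); np.save(n+'0.npy',P); print(n,T.round(2).tolist())
s=robot.read_state(); print(s['time_s'],s['eef_pos'],np.round(s['eef_rot'],2).tolist())
E
```

```text
top [[-0.01, -1.0, 0.09, 463.46], [-1.0, 0.01, -0.01, -64.36], [0.01, -0.09, -1.0, 1500.36], [0.0, 0.0, 0.0, 1.0]]
side [[1.0, -0.07, 0.05, 533.7], [-0.08, -0.72, 0.69, -622.16], [-0.01, -0.7, -0.72, 658.95], [0.0, 0.0, 0.0, 1.0]]
0.1 [160.15302195 551.53224851 230.21218749] [[0.28, -0.0, -0.96], [0.96, -0.0, 0.28], [-0.0, -1.0, 0.0]]
```

View pics/top0.png

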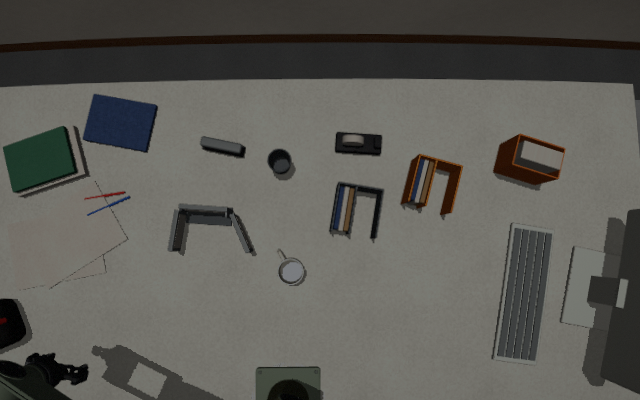

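View pics/side0.png

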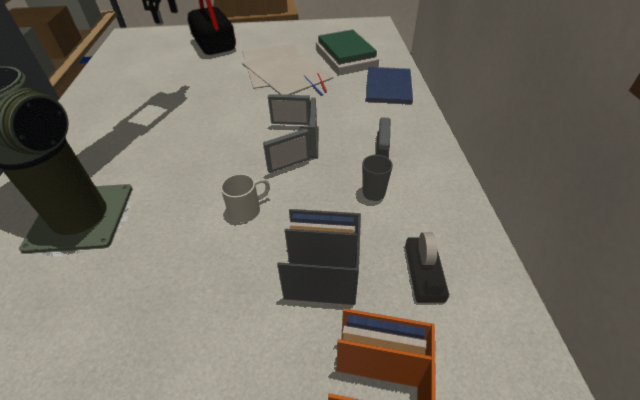

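Top view: the display is at about (170–255, 205–255), with the inner leaf on the left and the outer leaf on the right. The sorter is at (330–383, 182–240), with its empty bay on the right. The mug is at (290, 270), the pen cup at (280, 162), and the robot base at the bottom centre.

Run:
```python
from h import *
P=np.load('top0.npy'); p=cv2.imread('pics/top0.png')
def reg(u0,u1,v0,v1,z0,z1):
    Q=P[v0:v1,u0:u1].reshape(-1,3); return Q[(Q[:,2]>z0)&(Q[:,2]<z1)]
D=reg(160,265,198,262,92,118)
S=reg(325,390,175,245,108,132)
print('D',len(D),'S',len(S), np.nanmedian(P[300:340,350:450,2]))
for n,Q in (('D',D),('S',S)):
    x0,y0=Q[:,0].min()-5,Q[:,1].min()-5
    im=np.zeros((130*4 if 0 else 700,800),np.uint8)
    for q in Q: cv2.circle(im,(int((Q[:,1].max()+5-q[1])*3),int((Q[:,0].max()+5-q[0])*3)),3,255,-1)
    cv2.imwrite(f'pics/m{n}.png',im[:600]); print(n,'u=0:y',Q[:,1].max()+5,'v=0:x',Q[:,0].max()+5, 'z',np.median(Q[:,2]))
for n,(a,b,c,d,z) in dict(mug=(272,310,245,290,60),cup=(262,298,145,180,70),tape=(330,385,128,158,15),stap=(195,250,130,162,20)).items():
    Q=reg(a,b,c,d,z,130); print(n,Q.min(0).round(),Q.max(0).round())
a=cv2.imread('pics/mD.png');b=cv2.imread('pics/mS.png')
cv2.imwrite('pics/m.png',np.hstack([cv2.resize(a,(400,300)),cv2.resize(b,(400,300))]))
```

```text
D 793 S 826 0.8093918347645968
D u=0:y 341.26261994523543 v=0:x 583.768594856178 z 105.25507881661906
S u=0:y -122.48320930304314 v=0:x 640.1970925446976 z 116.95734996554768
mug [347. -49.  60.] [446.  25.  93.]
cup [668. -17.  70.] [732.  53. 103.]
tape [ 726. -287.   15.] [ 798. -147.   93.]
stap [728. 131.  44.] [781. 255.  72.]
```

View pics/m.png

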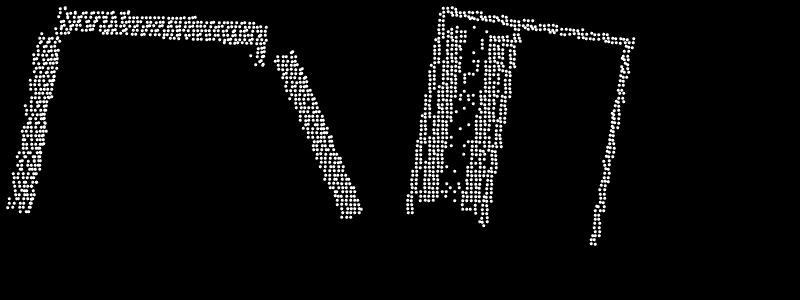

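The left plot shows the display tops: panel (60–265, 10–40), inner leaf (15–50, 40–210), outer leaf (285–355, 55–215). The right plot shows the sorter, with its stop line (445,10)–(632,42), its right wall (632,42)–(593,243) and folders on the left.

Run:
```python
from h import *
P=np.load('top0.npy')
def reg(u0,u1,v0,v1,z0,z1):
    Q=P[v0:v1,u0:u1].reshape(-1,3); return Q[(Q[:,2]>z0)&(Q[:,2]<z1)]
D=reg(160,265,198,262,92,118); S=reg(325,390,175,245,108,132)
def uv(Q): return np.c_[(Q[:,1].max()+5-Q[:,1])*1.5,(Q[:,0].max()+5-Q[:,0])*1.5]
def rect(Q,n):
    r=cv2.minAreaRect(Q[:,:2].astype(np.float32)); b=cv2.boxPoints(r)
    print(n,np.round(r[0],1),np.round(r[1],1),'corners',b.round(0).tolist(),
      'dir',np.round(cv2.fitLine(Q[:,:2].astype(np.float32),cv2.DIST_HUBER,0,.01,.01)[:2,0],3))
d=uv(D); s=uv(S)
rect(D[(d[:,1]<46)&(d[:,0]<268)&(d[:,0]>62)&(d[:,1]<34+0.06*(d[:,0]-60))],'mid')
rect(D[(d[:,0]<60)&(d[:,1]>36)],'inner')
rect(D[(d[:,0]>274)],'outer')
rect(S[(s[:,0]>585)&(s[:,1]>48)],'rwall')
rect(S[(s[:,1]<22+0.17*(s[:,0]-445))&(s[:,0]>455)],'stop')
rect(S[(s[:,0]>480)&(s[:,0]<525)&(s[:,1]>100)],'cwall')
```

```text
mid [565.8 231.1] [135.7  17. ] corners [[553.0, 164.0], [570.0, 163.0], [579.0, 298.0], [562.0, 299.0]] dir [0.08  0.997]
inner [501.2 318.1] [ 17.1 118.7] corners [[441.0, 320.0], [558.0, 300.0], [561.0, 316.0], [444.0, 337.0]] dir [ 0.986 -0.167]
outer [493.7 129.2] [117.5  15.5] corners [[437.0, 113.0], [443.0, 99.0], [551.0, 145.0], [545.0, 160.0]] dir [0.918 0.397]Traceback (most recent call last):
  File "<stdin>", line 15, in <module>
  File "<stdin>", line 10, in rect
cv2.error: OpenCV(4.12.0) /io/opencv/modules/imgproc/src/linefit.cpp:50: error: (-215:Assertion failed) count > 0 in function 'fitLine2D_wods'
```

Run:
```python
from h import *
P=np.load('top0.npy')
Q=P[175:245,325:390].reshape(-1,3); S=Q[(Q[:,2]>108)&(Q[:,2]<132)]
s=np.c_[(S[:,1].max()+5-S[:,1])*1.5,(S[:,0].max()+5-S[:,0])*1.5]
def rect(Q,n):
    r=cv2.minAreaRect(Q[:,:2].astype(np.float32)); b=cv2.boxPoints(r)
    print(n,np.round(r[0],1),np.round(r[1],1),'corners',b.round(0).tolist(),
      'dir',np.round(cv2.fitLine(Q[:,:2].astype(np.float32),cv2.DIST_HUBER,0,.01,.01)[:2,0],3))
rect(S[(s[:,0]>185)&(s[:,1]>48)],'rwall')
rect(S[(s[:,1]<22+0.17*(s[:,0]-45))&(s[:,0]>55)],'stop')
rect(S[(s[:,0]>80)&(s[:,0]<125)&(s[:,1]>100)],'folder edge')
e=np.load('top0.npy')
```

```text
rwall [ 541.7 -263. ] [  6.  130.9] corners [[477.0, -254.0], [606.0, -278.0], [607.0, -272.0], [478.0, -248.0]] dir [ 0.985 -0.172]
stop [ 620.2 -218.4] [120.5   9.6] corners [[605.0, -277.0], [614.0, -279.0], [635.0, -160.0], [626.0, -158.0]] dir [0.168 0.986]
folder edge [ 531.5 -182.5] [16.5 84.2] corners [[489.0, -188.0], [573.0, -193.0], [574.0, -177.0], [490.0, -172.0]] dir [ 0.997 -0.076]
```

Request:
{"op": "step_arm", "data": {
  "rows": [
    [0.332,-0.185,-0.04,-78.3],
    [0.332,-0.185,-0.04,-78.3],
    [0.332,-0.185,-0.04,-78.3],
    [0.332,-0.185,-0.04,-78.3],
    [0.332,-0.185,-0.04,-78.3],
    [0.332,-0.185,-0.04,-78.3],
    [0.332,-0.185,-0.04,-78.3],
    [0.332,-0.185,-0.04,-78.3],
    [0.332,-0.185,-0.04,-78.3],
    [0.332,-0.185,-0.04,-78.3],
    [0.332,-0.185,-0.04,-78.3],
    [0.332,-0.185,-0.04,-78.3]
  ],
  "fingers": 0
}}

```text
time_s: 1.1
eef_pos: [493.1, 365.9, 190.1]
eef_rot: [[0.997, -0.002, 0.083], [-0.083, -0.001, 0.997], [-0.002, -1.0, -0.001]]
contact_force: [0.6, -0.8, -0.6]
gripper_width: -0.3
```

```bash
cat >> h.py <<'E'
O=np.array([549.9,232.4]); a=np.radians(-4.6)
def d2w(x,y,O=O,a=a): return O+np.array([[np.cos(a),-np.sin(a)],[np.sin(a),np.cos(a)]])@[x,y]
def push(which,th,r,gap=0,hx=16,hy=11):
    t=np.radians(th)
    if which=='inner': H=np.array([8,66.]);e=np.array([-np.sin(t),-np.cos(t)]);n=np.array([-np.cos(t),np.sin(t)]);o=15
    else: H=np.array([0,-66.]);e=np.array([-np.sin(t),np.cos(t)]);n=np.array([-np.cos(t),-np.sin(t)]);o=23
    f=abs(n[0])*hx+abs(n[1])*hy
    return d2w(*(H+r*e+(o+f+gap)*n))
E
python3 - <<'E'
from h import *
s=robot.read_state(); print(s['time_s'],s['eef_pos'],np.round(s['eef_rot'],3).tolist(),s['gripper_width'])
print('start',push('inner',95,80,24))
for t in range(95,5,-8): print(t,push('inner',t,85).round())
print('outer start',push('outer',118,80,24))
for t in range(118,8,-9): print(t,push('outer',t,85).round())
E
```

```text
1.1 [493.08165786 365.87055767 190.14496242] [[0.997, -0.002, 0.083], [-0.083, -0.001, 0.997], [-0.002, -1.0, -0.001]] -0.34812535508607684
start [492.85169141 361.52080751]
95 [484. 339.]
87 [479. 327.]
79 [475. 317.]
71 [473. 306.]
63 [472. 295.]
55 [473. 283.]
47 [475. 271.]
39 [480. 260.]
31 [486. 248.]
23 [494. 238.]
15 [503. 229.]
7 [515. 221.]
outer start [496.69291457  75.89891858]
118 [483.  96.]
109 [472. 108.]
100 [463. 122.]
91 [458. 138.]
82 [454. 150.]
73 [452. 162.]
64 [451. 176.]
55 [453. 189.]
46 [457. 203.]
37 [463. 216.]
28 [472. 228.]
19 [483. 239.]
10 [496. 247.]
```

Request:
{"op": "step_arm", "data": {
  "rows": [
    [0,0,-0.04,0],
    [0,0,-0.08,0],
    [0,0,-0.12,0],
    [0,0,-0.14,0],
    [0,0,-0.14,0],
    [-0.005,-0.014,-0.14,0],
    [-0.009,-0.026,-0.14,0],
    [-0.012,-0.033,-0.14,0],
    [-0.014,-0.039,-0.14,0],
    [-0.016,-0.044,-0.14,0],
    [-0.018,-0.049,-0.14,0],
    [-0.02,-0.06,-0.14,0]
  ]
}}

```text
time_s: 2.1
eef_pos: [473.0, 307.9, 52.3]
eef_rot: [[0.997, 0.002, 0.077], [-0.077, 0.002, 0.997], [0.002, -1.0, 0.002]]
contact_force: [0.1, 0.5, 0.8]
gripper_width: 0.2
```

Request:
{"op": "step_arm", "data": {
  "rows": [
    [0,-0.01,0,0],
    [0,-0.02,0,0],
    [0.001,-0.03,0,0],
    [0.002,-0.036,0,0],
    [0.004,-0.044,0,0],
    [0.007,-0.052,0,0],
    [0.01,-0.06,0,0],
    [0.014,-0.066,0,0],
    [0.018,-0.072,0,0],
    [0.022,-0.077,0,0],
    [0.026,-0.08,0,0],
    [0.026,-0.08,0,0]
  ]
}}

```text
time_s: 3.1
eef_pos: [499.6, 226.5, 51.4]
eef_rot: [[0.997, 0.001, 0.079], [-0.079, -0.0, 0.997], [0.001, -1.0, 0.0]]
contact_force: [0.3, -0.1, 0.0]
gripper_width: 0.1
```

Run:
```python
from h import *
p,P,_,_=cloud('top'); save('top1',p[180:280,140:330].repeat(4,0).repeat(4,1)); np.save('top1.npy',P)
print(robot.read_state()['eef_pos'],robot.read_state()['contact_force'])
```

```text
[499.13913572 226.91543317  51.33767719] [-0.51460933  0.22594546  0.24697551]
```

View pics/top1.png

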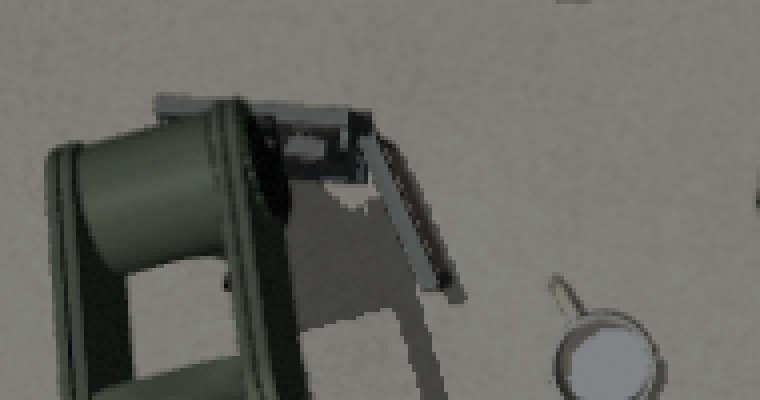

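The arm hides the inner leaf. The panel top is at (155–370, 100), the outer leaf is unmoved, and the mug is untouched. Next I lift, open over the panel and squeeze.

Request:
{"op": "step_arm", "data": {
  "rows": [
    [-0.02,0,0,0],
    [-0.02,0,0.035,0],
    [-0.02,0,0.07,0],
    [-0.02,0,0.1,0],
    [0.01,-0.002,0.1,0],
    [0.035,-0.004,0.1,0],
    [0.0475,-0.004,0.1,0],
    [0.0475,-0.004,0.1,0],
    [0.0475,-0.004,0.1,0],
    [0.0475,-0.004,0.1,0],
    [0.0475,-0.004,0.1,0],
    [0.0475,-0.004,0.1,0]
  ]
}}

```text
time_s: 4.15
eef_pos: [544.8, 223.4, 150.9]
eef_rot: [[0.997, -0.001, 0.078], [-0.078, -0.0, 0.997], [-0.001, -1.0, -0.0]]
contact_force: [0.4, 0.0, 0.6]
gripper_width: -0.3
```

Request:
{"op": "step_arm", "data": {
  "rows": [
    [0,0,0,0],
    [0,0,0,0],
    [0,0,0,0],
    [0,0,0,0],
    [0,0,0,0],
    [0,0,0,0]
  ],
  "fingers": 0.085
}}

```text
time_s: 4.65
eef_pos: [546.0, 223.1, 151.3]
eef_rot: [[0.997, 0.0, 0.079], [-0.079, 0.0, 0.997], [0.0, -1.0, 0.0]]
contact_force: [0.9, -0.6, 0.4]
gripper_width: 72.4
```

Run:
```python
from h import *
p,P,_,_=cloud('wrist'); save('w1',p); np.save('w1.npy',P)
s=robot.read_state();print(s['eef_pos'],s['gripper_width'])
```

```text
[545.97672445 223.12099132 151.26898542] 78.61460154032966
```

View pics/w1.png

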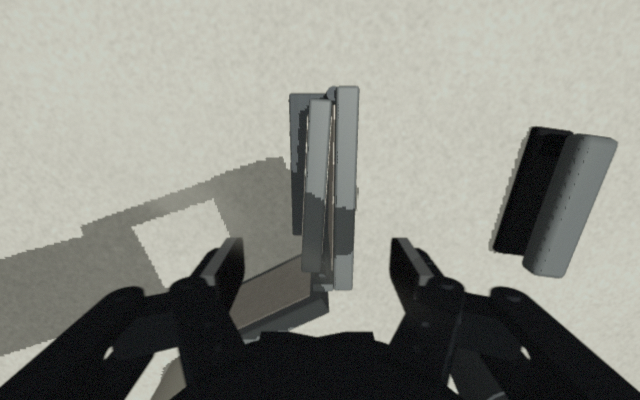

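The wrist view shows the inner leaf nearly shut at (315, 185) against the panel (345, 185). The fingers straddle both at (225/405, 250), and the outer leaf is clear below.

Request:
{"op": "step_arm", "data": {
  "rows": [
    [0,0,-0.03,0],
    [0,0,-0.06,0],
    [0,0,-0.085,0],
    [0,0,-0.088,0],
    [0,0,-0.088,0]
  ]
}}

```text
time_s: 5.12
eef_pos: [544.1, 222.7, 61.2]
eef_rot: [[0.997, -0.005, 0.079], [-0.079, -0.001, 0.997], [-0.005, -1.0, -0.002]]
contact_force: [0.3, -0.1, -0.5]
gripper_width: 85.3
```

Request:
{"op": "step_arm", "data": {
  "rows": [
    [0,0,0,0],
    [0,0,0,0],
    [0,0,0,0],
    [0,0,0,0],
    [0,0,0,0],
    [0,0,0,0],
    [0,0,0,0],
    [0,0,0,0],
    [0,0,0,0],
    [0,0,0,0]
  ],
  "fingers": 0.024
}}

```text
time_s: 5.95
eef_pos: [548.2, 223.5, 65.4]
eef_rot: [[0.997, 0.005, 0.079], [-0.079, 0.001, 0.997], [0.005, -1.0, 0.001]]
contact_force: [3.1, -0.1, 6.0]
gripper_width: 28.1
```

Request:
{"op": "step_arm", "data": {
  "rows": [
    [0,0,0,0],
    [0,0,0,0],
    [0,0,0,0],
    [0,0,0,0]
  ]
}}

```text
time_s: 6.28
eef_pos: [548.2, 223.5, 65.3]
eef_rot: [[0.997, 0.005, 0.079], [-0.079, 0.001, 0.997], [0.005, -1.0, 0.001]]
contact_force: [2.9, 0.3, 6.5]
gripper_width: 28.0
```

Request:
{"op": "step_arm", "data": {
  "rows": [
    [0,0,0,0],
    [0,0,0,0],
    [0,0,0,0],
    [0,0,0,0],
    [0,0,0,0],
    [0,0,0,0],
    [0,0,0.03,0],
    [0,0,0.06,0],
    [0,0,0.09,0],
    [0,0,0.12,0],
    [0,0,0.14,0],
    [0,0,0.14,0]
  ],
  "fingers": 0.085
}}

```text
time_s: 7.28
eef_pos: [549.4, 224.1, 209.6]
eef_rot: [[0.997, 0.011, 0.078], [-0.078, 0.003, 0.997], [0.011, -1.0, 0.004]]
contact_force: [0.7, 0.1, 0.8]
gripper_width: 85.1
```

Request:
{"op": "step_arm", "data": {
  "rows": [
    [-0.03,-0.03,0,0],
    [-0.05,-0.07,0,0],
    [-0.05,-0.11,0,0],
    [-0.05,-0.145,0,0],
    [-0.05,-0.147,0,0],
    [-0.05,-0.147,0,0]
  ],
  "fingers": 0
}}

```text
time_s: 7.78
eef_pos: [495.3, 74.5, 202.3]
eef_rot: [[0.997, -0.002, 0.083], [-0.083, 0.0, 0.997], [-0.002, -1.0, 0.0]]
contact_force: [0.2, 0.7, 0.3]
gripper_width: 11.5
```

Run:
```python
from h import *
p,P,_,_=cloud('top'); q,_=grab_frame('wrist')
a=cv2.resize(p[180:280,140:300],(640,400),interpolation=cv2.INTER_NEAREST)
save('c2',np.vstack([cv2.resize(a,(440,275)),cv2.resize(q,(440,275))]))
Q=P[195:262,160:265].reshape(-1,3); D=Q[(Q[:,2]>95)&(Q[:,2]<114)]
np.save('D2.npy',D)
D=D[D[:,0]>530]; r=cv2.minAreaRect(D[:,:2].astype(np.float32)); print(r,cv2.boxPoints(r).round())
s=robot.read_state();print(s['time_s'],s['eef_pos'],s['gripper_width'])
```

```text
((552.2950439453125, 264.0674133300781), (85.81918334960938, 30.383485794067383), 85.34127044677734) [[534. 223.]
 [564. 220.]
 [571. 306.]
 [541. 308.]]
7.8833 [495.56803302  76.59277641 202.50824397] 0.6985872598710872
```

View pics/c2.png

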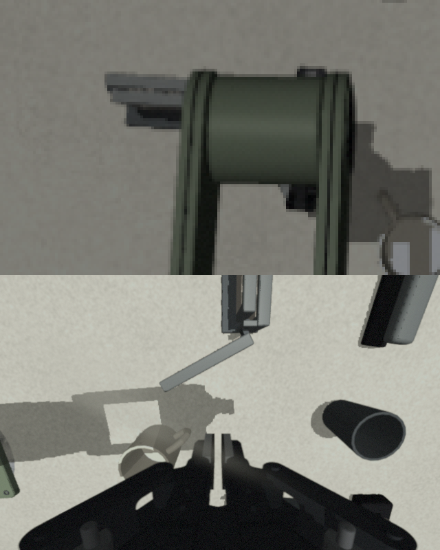

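Top crop: panel and inner leaf measure 30.4 mm together, so the inner leaf is shut. Wrist crop: the outer leaf runs from (165, 385) to (250, 340), the mug is at (150, 450) and the cup at (370, 430). The fingers are clear of all of them. I sweep the outer leaf next.

Request:
{"op": "step_arm", "data": {
  "rows": [
    [-0.003,0,-0.04,0],
    [-0.006,0,-0.08,0],
    [-0.008,0.002,-0.12,0],
    [-0.008,0.002,-0.152,0],
    [-0.01,0.004,-0.152,0],
    [-0.016,0.014,-0.152,0],
    [-0.022,0.0235,-0.152,0],
    [-0.033,0.0355,-0.152,0],
    [-0.042,0.0495,-0.152,0],
    [-0.047,0.0655,-0.152,0],
    [-0.051,0.0775,-0.152,0],
    [-0.053,0.0895,-0.152,0]
  ]
}}

```text
time_s: 8.88
eef_pos: [444.3, 168.1, 54.7]
eef_rot: [[0.997, 0.006, 0.077], [-0.077, 0.001, 0.997], [0.006, -1.0, 0.002]]
contact_force: [0.4, -0.5, 0.5]
gripper_width: -0.1
```

Request:
{"op": "step_arm", "data": {
  "rows": [
    [-0.001,0.014,0,0],
    [0.001,0.027,0,0],
    [0.005,0.041,0,0],
    [0.011,0.054,0,0],
    [0.02,0.066,0,0],
    [0.028,0.073,0,0],
    [0.034,0.077,0,0],
    [0.034,0.077,0,0],
    [0.034,0.077,0,0]
  ]
}}

```text
time_s: 9.63
eef_pos: [477.8, 243.7, 53.1]
eef_rot: [[0.997, 0.003, 0.077], [-0.077, 0.001, 0.997], [0.003, -1.0, 0.001]]
contact_force: [-0.3, -0.8, 0.0]
gripper_width: -0.2
```

Request:
{"op": "step_arm", "data": {
  "rows": [
    [-0.02,0,0.01,0],
    [-0.02,0,0.05,0],
    [-0.02,0,0.09,0],
    [-0.02,0,0.12,0],
    [0.01,-0.01,0.12,0],
    [0.045,-0.02,0.12,0],
    [0.05,-0.02,0.12,0],
    [0.05,-0.02,0.12,0],
    [0.05,-0.02,0.12,0],
    [0.05,-0.02,0.12,0],
    [0.05,-0.02,0.12,0]
  ],
  "fingers": 0
}}

```text
time_s: 10.55
eef_pos: [525.3, 222.9, 170.7]
eef_rot: [[0.997, -0.002, 0.078], [-0.078, -0.0, 0.997], [-0.002, -1.0, -0.0]]
contact_force: [-0.6, -0.3, 0.4]
gripper_width: 0.2
```

Request:
{"op": "step_arm", "data": {
  "rows": [
    [0,0,0,0],
    [0,0,0,0],
    [0,0,0,0],
    [0,0,0,0],
    [0,0,0,0],
    [0,0,0,0],
    [0,0,0,0]
  ],
  "fingers": 0.085
}}

```text
time_s: 11.13
eef_pos: [527.0, 222.7, 171.3]
eef_rot: [[0.997, 0.0, 0.079], [-0.079, 0.0, 0.997], [0.0, -1.0, 0.0]]
contact_force: [-0.4, 0.9, -0.3]
gripper_width: 83.4
```

Run:
```python
from h import *
p,P,_,_=cloud('wrist'); save('w2',p)
Q=P[:300].reshape(-1,3); D=Q[(Q[:,2]>97)&(Q[:,2]<112)&(Q[:,0]>450)&(Q[:,0]<600)&(Q[:,1]>140)&(Q[:,1]<320)]
r=cv2.minAreaRect(D[:,:2].astype(np.float32)); print(r,cv2.boxPoints(r).round(),len(D))
s=robot.read_state();print(s['time_s'],s['eef_pos'],s['gripper_width'])
```

```text
((536.6678466796875, 235.35107421875), (140.1247100830078, 54.48404312133789), 85.53713989257812) [[504. 168.]
 [558. 163.]
 [569. 303.]
 [515. 307.]] 10186
11.1833 [526.9822397  222.66051373 171.28903915] 84.6015077298161
```

View pics/w2.png

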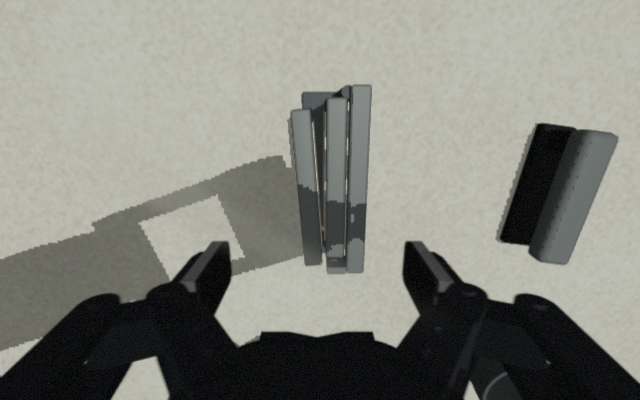

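The wrist view shows the outer leaf (305, 190) nearly shut over the inner one (335, 190), which is still against the panel (360, 180). The fingers at (215/420, 250) straddle all three. I squeeze and hold.

Request:
{"op": "step_arm", "data": {
  "rows": [
    [0.008,-0.002,-0.03,0],
    [0.008,-0.002,-0.06,0],
    [0.008,-0.002,-0.09,0],
    [0.008,-0.002,-0.108,0],
    [0.008,-0.002,-0.108,0],
    [0.008,-0.002,-0.108,0]
  ]
}}

```text
time_s: 11.68
eef_pos: [534.0, 220.4, 62.2]
eef_rot: [[0.997, -0.003, 0.079], [-0.079, -0.001, 0.997], [-0.003, -1.0, -0.001]]
contact_force: [0.2, 1.2, 0.2]
gripper_width: 85.1
```

Request:
{"op": "step_arm", "data": {
  "rows": [
    [0,0,0,0],
    [0,0,0,0],
    [0,0,0,0],
    [0,0,0,0],
    [0,0,0,0],
    [0,0,0,0],
    [0,0,0,0],
    [0,0,0,0],
    [0,0,0,0],
    [0,0,0,0]
  ],
  "fingers": 0.035
}}

```text
time_s: 12.52
eef_pos: [538.4, 221.2, 66.2]
eef_rot: [[0.997, 0.008, 0.079], [-0.079, 0.001, 0.997], [0.008, -1.0, 0.002]]
contact_force: [3.6, -0.7, 5.3]
gripper_width: 44.1
```

Request:
{"op": "step_arm", "data": {
  "rows": [
    [0,0,0.005,0],
    [0,0,0.015,0],
    [0,0,0.03,0],
    [0,0,0.05,0],
    [0,0,0.05,0],
    [0,0,0.05,0]
  ]
}}

```text
time_s: 13.02
eef_pos: [534.8, 220.8, 113.7]
eef_rot: [[0.997, 0.001, 0.078], [-0.078, 0.0, 0.997], [0.001, -1.0, 0.0]]
contact_force: [-0.9, 0.2, -5.5]
gripper_width: 44.1
```

Closed at 44 mm, compared with 28 mm for the 30 mm pair, so all three are flat. It lifted at 5.5 N. I carry it high to a point before the bay mouth.

Request:
{"op": "step_arm", "data": {
  "rows": [
    [0,0,0.04,0],
    [0,-0.005,0.08,-3],
    [-0.01,-0.03,0.1,-9],
    [-0.023,-0.065,0.1,-16],
    [-0.036,-0.1,0.1,-23],
    [-0.049,-0.135,0.1,-30],
    [-0.062,-0.17,0.1,-37],
    [-0.075,-0.205,0.1,-44],
    [-0.088,-0.24,0.1,-51],
    [-0.1,-0.275,0.1,-58],
    [-0.113,-0.31,0.1,-65],
    [-0.125,-0.345,0.1,-72]
  ]
}}

```text
time_s: 14.02
eef_pos: [407.3, -124.7, 211.2]
eef_rot: [[0.228, -0.004, 0.974], [-0.974, 0.002, 0.228], [-0.003, -1.0, -0.003]]
contact_force: [0.1, -0.5, -4.2]
gripper_width: 44.3
```

Request:
{"op": "step_arm", "data": {
  "rows": [
    [-0.01,-0.03,0,-7],
    [-0.018,-0.055,0,-14],
    [-0.023,-0.07,0,-20],
    [-0.024,-0.0735,0,-23.4],
    [-0.024,-0.0735,0,-23.4],
    [-0.024,-0.0735,0,-23.4]
  ]
}}

```text
time_s: 14.52
eef_pos: [384.7, -196.9, 211.6]
eef_rot: [[-0.171, -0.003, 0.985], [-0.985, 0.003, -0.171], [-0.002, -1.0, -0.003]]
contact_force: [0.7, 0.7, -5.1]
gripper_width: 44.4
```

Run:
```python
from h import *
p,P,_,_=cloud('wrist'); save('w3',p); np.save('w3.npy',P)
s=robot.read_state();print(s['time_s'],s['eef_pos'],np.round(s['eef_rot'],3).tolist(),s['gripper_width'],s['joint_pos'])
```

```text
14.5667 [ 385.09304844 -196.70903745  211.84744996] [[-0.17, -0.002, 0.985], [-0.985, 0.003, -0.17], [-0.002, -1.0, -0.003]] 44.074723966277126 [-6.73300567e-01 -8.58167615e-02  1.89234198e+00  4.92820691e-04
  1.33852372e+00  1.06859639e+00]
```

View pics/w3.png

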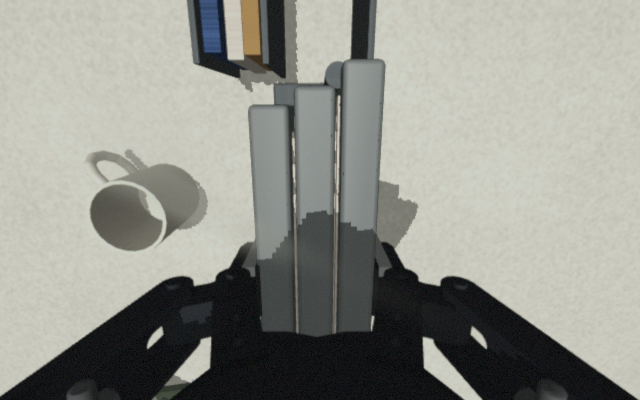

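The wrist view shows the folded display held at (250–385, 60–330), with the bay ahead between walls at u≈290 and u≈362. The mug at (130, 215) is untouched. Next I compute the alignment.

Run:
```python
from h import *
P=np.load('w3.npy'); C=np.array([548.2,-226.1]); ex=np.array([.985,-.172]); ey=np.array([.172,.985])
S=np.stack([(P[...,:2]-C)@ex,(P[...,:2]-C)@ey,P[...,2]],-1)
d=S[:330,240:390].reshape(-1,3); z=d[:,2]; print(np.nanpercentile(z[z>200],[5,50,95]))
zt=np.nanpercentile(z[z>200],60); D=d[abs(z-zt)<6]
for lo in range(-185,-70,15):
    q=np.sort(D[(D[:,0]>=lo)&(D[:,0]<lo+5)][:,1]); 
    if len(q)>5:
        g=np.where(np.diff(q)>.9)[0]; print(lo,q[0].round(1),q[-1].round(1),[(q[i].round(1),q[i+1].round(1)) for i in g])
print('x max',D[:,0].max())
w=S[:110].reshape(-1,3); w=w[(w[:,2]>112)&(w[:,2]<128)&(w[:,0]>-75)]
for lo in range(-70,-20,10):
    q=np.sort(w[(w[:,0]>=lo)&(w[:,0]<lo+10)][:,1]); g=np.where(np.diff(q)>10)[0]; print(lo,len(q),[(q[i].round(1),q[i+1].round(1)) for i in g],q[[0,-1]].round(1) if len(q) else'')
```

```text
[239.95237416 250.1079622  254.98710622]
-185 -22.7 23.3 [(np.float64(-8.5), np.float64(-6.6)), (np.float64(7.1), np.float64(9.2))]
-170 -24.1 24.0 [(np.float64(-8.5), np.float64(-6.3)), (np.float64(7.4), np.float64(9.3))]
-155 -28.4 28.4 [(np.float64(-8.4), np.float64(-6.5)), (np.float64(7.5), np.float64(9.2))]
-140 -22.4 23.4 [(np.float64(-8.5), np.float64(-6.3)), (np.float64(7.6), np.float64(9.2))]
-125 -22.2 23.2 [(np.float64(-8.3), np.float64(-6.4)), (np.float64(7.4), np.float64(9.2))]
-110 -22.5 23.2 [(np.float64(-8.3), np.float64(-6.2)), (np.float64(7.4), np.float64(9.2))]
-95 -22.4 7.5 [(np.float64(-8.3), np.float64(-6.3))]
x max -81.77519778327351
-70 274 [(np.float64(-35.4), np.float64(34.2)), (np.float64(52.7), np.float64(83.7))] [-40.2  88.8]
-60 744 [(np.float64(-35.3), np.float64(34.1)), (np.float64(53.6), np.float64(69.3))] [-40.6  89.1]
-50 792 [(np.float64(-35.4), np.float64(34.0)), (np.float64(53.4), np.float64(69.3))] [-40.4  89.3]
-40 816 [(np.float64(-35.4), np.float64(34.0)), (np.float64(53.2), np.float64(69.2))] [-40.4  89.1]
-30 318 [(np.float64(-35.4), np.float64(34.1)), (np.float64(53.5), np.float64(69.3))] [-40.5  89. ]
```

Request:
{"op": "step_arm", "data": {
  "rows": [
    [0,-0.001,-0.03,0],
    [0,-0.001,-0.065,0],
    [0,-0.001,-0.1,0],
    [0,-0.001,-0.125,0],
    [0,-0.001,-0.136,0],
    [0,-0.001,-0.136,0],
    [0,-0.001,-0.136,0]
  ]
}}

```text
time_s: 15.15
eef_pos: [385.6, -197.6, 76.6]
eef_rot: [[-0.17, -0.002, 0.985], [-0.985, 0.002, -0.17], [-0.001, -1.0, -0.002]]
contact_force: [0.5, -1.0, -2.9]
gripper_width: 44.1
```

Request:
{"op": "step_arm", "data": {
  "rows": [
    [0.01,-0.0017,0,0],
    [0.02,-0.0035,0,0],
    [0.03,-0.0052,0,0],
    [0.04,-0.007,0,0],
    [0.05,-0.0087,0,0],
    [0.06,-0.0105,0,0],
    [0.068,-0.0119,0,0],
    [0.073,-0.0127,0,0],
    [0.073,-0.0127,0,0],
    [0.073,-0.0127,0,0]
  ]
}}

```text
time_s: 15.98
eef_pos: [458.8, -211.4, 77.0]
eef_rot: [[-0.172, -0.001, 0.985], [-0.985, 0.0, -0.172], [-0.0, -1.0, -0.001]]
contact_force: [0.3, 0.5, -4.8]
gripper_width: 44.5
```

Request:
{"op": "step_arm", "data": {
  "rows": [
    [0,0,-0.003,0],
    [0,0,-0.006,0],
    [0,0,-0.009,0],
    [0,0,-0.009,0]
  ]
}}

```text
time_s: 16.32
eef_pos: [457.9, -211.0, 67.3]
eef_rot: [[-0.172, -0.002, 0.985], [-0.985, 0.001, -0.172], [-0.001, -1.0, -0.002]]
contact_force: [-0.7, 1.3, -4.5]
gripper_width: 44.4
```

Request:
{"op": "step_arm", "data": {
  "rows": [
    [0,0,-0.001,0],
    [0,0,-0.002,0],
    [0,0,-0.002,0]
  ]
}}

```text
time_s: 16.57
eef_pos: [459.0, -211.6, 66.3]
eef_rot: [[-0.172, 0.0, 0.985], [-0.985, -0.0, -0.172], [0.0, -1.0, 0.0]]
contact_force: [0.6, 0.3, -4.9]
gripper_width: 44.8
```

Request:
{"op": "step_arm", "data": {
  "rows": [
    [0,0,-0.001,0],
    [0,0,-0.002,0],
    [0,0,-0.003,0],
    [0,0,-0.003,0]
  ]
}}

```text
time_s: 16.9
eef_pos: [459.2, -212.0, 65.9]
eef_rot: [[-0.172, -0.0, 0.985], [-0.985, -0.0, -0.172], [0.0, -1.0, -0.0]]
contact_force: [-7.8, 2.6, 13.3]
gripper_width: 44.1
```

Request:
{"op": "step_arm", "data": {
  "rows": [
    [0,0,0.002,0],
    [0,0,0.002,0],
    [0,0,0.002,0],
    [0,0,0.002,0],
    [0,0,0.002,0],
    [0,0,0.03,0],
    [0,0,0.065,0],
    [0,0,0.1,0],
    [0,0,0.11,0],
    [0,0,0.11,0]
  ],
  "fingers": 0.075
}}

```text
time_s: 17.73
eef_pos: [461.6, -213.3, 177.4]
eef_rot: [[-0.172, 0.007, 0.985], [-0.985, -0.005, -0.172], [0.004, -1.0, 0.008]]
contact_force: [-0.2, -1.2, 0.2]
gripper_width: 74.7
```

Request:
{"op": "step_arm", "data": {
  "rows": [
    [-0.03,0.0053,0,0],
    [-0.06,0.0105,0,0],
    [-0.085,0.015,0,0],
    [-0.092,0.016,0,0],
    [-0.092,0.016,0,0],
    [-0.092,0.016,0,0],
    [-0.092,0.016,0,0],
    [-0.092,0.016,0,0]
  ],
  "fingers": 0
}}

```text
time_s: 18.4
eef_pos: [368.0, -196.0, 173.3]
eef_rot: [[-0.172, 0.001, 0.985], [-0.985, -0.0, -0.172], [0.0, -1.0, 0.001]]
contact_force: [1.2, 0.7, -0.1]
gripper_width: -0.2
```

```bash
cat > m.py <<'E'
from h import *
import sys
p,P,_,_=cloud('wrist'); save(sys.argv[1],p)
C=np.array([548.2,-226.1]); ex=np.array([.985,-.172]); ey=np.array([.172,.985])
S=np.stack([(P[...,:2]-C)@ex,(P[...,:2]-C)@ey,P[...,2]],-1).reshape(-1,3)
for z0,z1 in((98,111),):
    D=S[(S[:,2]>z0)&(S[:,2]<z1)&(abs(S[:,1])<33)&(S[:,0]>-200)&(S[:,0]<80)]
    print(len(D),'s range',np.percentile(D[:,0],[.3,99.7]).round(1))
    for lo in range(-150,70,20):
        q=D[(D[:,0]>lo)&(D[:,0]<lo+8)][:,1]
        if len(q)>5: q=np.sort(q);print(lo,q[[0,-1]].round(1),[q[i:i+2].round(1).tolist() for i in np.where(np.diff(q)>.9)[0]])
s=robot.read_state();e=np.array(s['eef_pos']);print(s['time_s'],e,'s,t',(e[:2]-C)@ex,(e[:2]-C)@ey,s['gripper_width'])
E
python3 m.py w4
```

```text
9415 s range [-144.8  -50.4]
-150 [-25.7   2.6] []
-130 [-25.9  19.8] [[-12.0, -10.0], [4.0, 6.0]]
-110 [-26.  20.] [[-12.2, -9.7], [3.8, 6.3]]
-90 [-26.   20.1] [[-12.0, -9.5], [3.6, 6.1]]
-70 [-25.9  20. ] [[-11.9, -10.0], [3.4, 6.0]]
18.45 [ 367.93237715 -195.90744383  173.29424156] s,t -182.7567281700584 -1.2663633060409722 0.030817086645116756
```

View pics/w4.png

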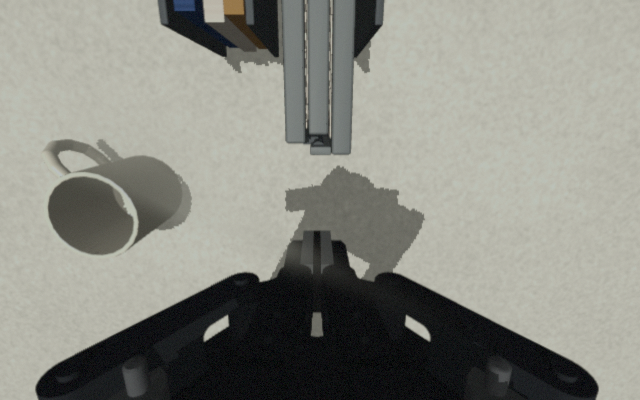

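The wrist view shows the display standing half in the bay, rear end at (285–352, 150), all three leaves flat. The fingers are closed behind it at (317, 240). I lower and push.

Request:
{"op": "step_arm", "data": {
  "rows": [
    [-0.0007,-0.004,-0.035,0],
    [-0.0007,-0.004,-0.07,0],
    [-0.0007,-0.004,-0.1,0],
    [-0.0007,-0.004,-0.111,0],
    [-0.0007,-0.004,-0.111,0],
    [0.009,-0.0057,-0.111,0],
    [0.0185,-0.0074,-0.111,0],
    [0.026,-0.0087,-0.111,0],
    [0.032,-0.0097,-0.111,0],
    [0.038,-0.0107,-0.111,0],
    [0.044,-0.0118,-0.111,0],
    [0.05,-0.0128,-0.111,0]
  ]
}}

```text
time_s: 19.45
eef_pos: [416.9, -208.4, 63.2]
eef_rot: [[-0.171, -0.002, 0.985], [-0.985, -0.0, -0.171], [0.0, -1.0, -0.002]]
contact_force: [-7.0, 1.3, 6.0]
gripper_width: -0.1
```

Request:
{"op": "step_arm", "data": {
  "rows": [
    [0.006,-0.001,0,0],
    [0.012,-0.0021,0,0],
    [0.018,-0.0031,0,0],
    [0.024,-0.0042,0,0],
    [0.03,-0.0052,0,0],
    [0.035,-0.0061,0,0],
    [0.038,-0.0066,0,0],
    [0.039,-0.0068,0,0],
    [0.039,-0.0068,0,0]
  ]
}}

```text
time_s: 20.2
eef_pos: [456.3, -215.3, 63.1]
eef_rot: [[-0.171, -0.0, 0.985], [-0.985, -0.0, -0.171], [0.0, -1.0, -0.0]]
contact_force: [-3.6, 1.4, 5.5]
gripper_width: 0.4
```

Request:
{"op": "step_arm", "data": {
  "rows": [
    [0.002,-0.0003,0,0],
    [0.004,-0.0007,0,0],
    [0.005,-0.0009,0,0],
    [0.006,-0.001,0,0],
    [0.006,-0.001,0,0]
  ]
}}

```text
time_s: 20.62
eef_pos: [461.8, -216.2, 63.1]
eef_rot: [[-0.172, -0.001, 0.985], [-0.985, -0.0, -0.172], [0.0, -1.0, -0.001]]
contact_force: [-6.2, 0.8, 5.7]
gripper_width: -0.3
```

Request:
{"op": "step_arm", "data": {
  "rows": [
    [0.001,-0.0002,0,0],
    [0.002,-0.0004,0,0],
    [0.002,-0.0004,0,0],
    [0.002,-0.0004,0,0]
  ]
}}

```text
time_s: 20.95
eef_pos: [463.8, -216.6, 63.1]
eef_rot: [[-0.172, -0.001, 0.985], [-0.985, -0.0, -0.172], [0.0, -1.0, -0.001]]
contact_force: [-6.9, 1.6, 6.7]
gripper_width: 0.2
```

Request:
{"op": "step_arm", "data": {
  "rows": [
    [0.001,-0.0002,0,0],
    [0.002,-0.0004,0,0],
    [0.002,-0.0004,0,0],
    [0.002,-0.0004,0,0]
  ]
}}

```text
time_s: 21.28
eef_pos: [464.1, -216.6, 63.0]
eef_rot: [[-0.171, -0.005, 0.985], [-0.985, 0.001, -0.171], [-0.0, -1.0, -0.005]]
contact_force: [-10.9, 0.7, 10.6]
gripper_width: -0.2
```

```bash
python3 m.py w5
```

```text
34471 s range [-91.7  14.9]
-90 [-9.6 -1.8] []
-70 [-25.3  20.3] [[3.6, 6.7]]
-50 [-25.2  20.9] [[-11.0, -8.8], [5.0, 6.8]]
-30 [-24.9  21.3] [[-10.8, -8.6], [5.3, 7.0]]
-10 [-24.8  21.6] [[-10.5, -8.4], [5.5, 7.3]]
10 [-24.6  22.1] [[-10.3, -8.3], [5.6, 7.5]]
21.3333 [ 464.06157984 -216.58006329   62.97185196] s,t -84.51377297495529 -5.0946706085223585 0.013804432569336207
```

Request:
{"op": "step_arm", "data": {
  "rows": [
    [0.001,-0.0002,0,0],
    [0.002,-0.0004,0,0],
    [0.003,-0.0005,0,0],
    [0.003,-0.0005,0,0],
    [0.003,-0.0005,0,0]
  ]
}}

```text
time_s: 21.75
eef_pos: [463.9, -216.5, 62.8]
eef_rot: [[-0.171, -0.012, 0.985], [-0.985, 0.003, -0.171], [-0.001, -1.0, -0.012]]
contact_force: [-21.1, 1.4, 17.8]
gripper_width: 0.6
```

Request:
{"op": "step_arm", "data": {
  "rows": [
    [-0.015,0.0026,0,0],
    [-0.04,0.007,0,0],
    [-0.06,0.0105,0.02,0],
    [-0.08,0.014,0.05,0],
    [-0.08,0.014,0.09,0],
    [-0.08,0.014,0.13,0],
    [-0.08,0.014,0.17,0],
    [-0.08,0.014,0.19,0],
    [-0.08,0.014,0.19,0],
    [-0.08,0.014,0.19,0]
  ]
}}

```text
time_s: 22.58
eef_pos: [390.6, -204.3, 254.6]
eef_rot: [[-0.172, 0.005, 0.985], [-0.985, -0.004, -0.172], [0.003, -1.0, 0.006]]
contact_force: [-0.0, -0.4, -0.3]
gripper_width: -0.0
```

```bash
python3 m.py w6
python3 - <<'E'
from h import *
a,_=grab_frame('side'); b,P,_,_=cloud('top'); w=cv2.imread('pics/w6.png')[...,::-1]
save('fin',np.vstack([np.hstack([a[190:320,200:400].repeat(2,0).repeat(2,1),b[120:250,220:420].repeat(2,0).repeat(2,1)]),cv2.resize(w,(528,330)) if 0 else np.hstack([cv2.resize(w,(528,330)),np.zeros((330,272,3),np.uint8)])]))
for n,(a,b2,c,d,z) in dict(mug=(272,310,245,290,60),cup=(262,298,145,180,70),tape=(330,385,128,158,15),stap=(195,250,130,162,20)).items():
    Q=P[c:d,a:b2].reshape(-1,3);Q=Q[(Q[:,2]>z)&(Q[:,2]<130)]
    print(n,Q.min(0).round() if len(Q) else'',Q.max(0).round() if len(Q) else '')
E
```

```text
3907 s range [-72.5  -1.4]
-70 [-24.7  20.2] [[-10.8, -9.9], [-9.9, -9.0], [-8.1, -7.2], [-7.2, -6.3], [-6.3, -5.4], [-5.4, -4.5], [-4.4, -3.5], [-3.5, -2.6], [-0.8, 0.1], [2.9, 6.7]]
-50 [-24.2  20.8] [[-11.6, -9.0], [4.5, 7.1]]
-30 [-24.9  21. ] [[-11.6, -8.1], [5.1, 7.0]]
-10 [-24.6  21.4] [[-10.6, -8.1], [4.9, 7.4]]
22.6333 [ 389.46298357 -203.46797886  252.53249893] s,t -160.24866881486446 -5.0102260055630445 0.022450985874418627
mug [347. -49.  60.] [446.  25.  94.]
cup [668. -17.  71.] [733.  52. 101.]
tape [ 727. -288.   15.] [ 797. -147.   94.]
stap [728. 130.  20.] [780. 255.  71.]
```

View pics/fin.png

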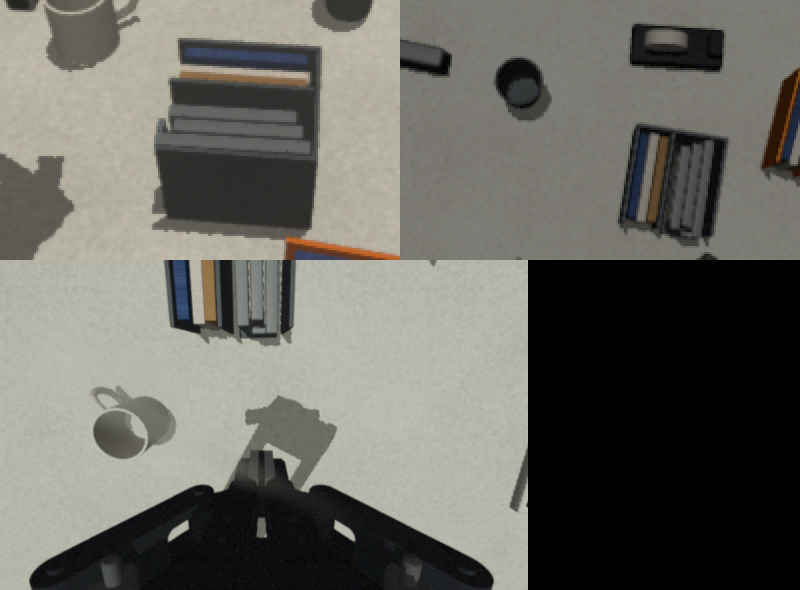

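Side, top and wrist views all show the display home in the bay, with the rear end 5 mm proud (s = −72.5). All three leaves are flat, and the mug, cup, tape and stapler are unmoved. The robot is clear, so I hand in.

```bash
python3 -c "
from cell import robot
print(robot.read_state()['contact_force']); print(robot.close_job())"
```

```text
[ 0.15218384 -0.82457527  0.05956874]
the job is handed in; nothing more can be done
None
```

The display is folded and home in the empty bay, standing on its foot and end-on. I handed the job in at about 22.7 s of the 72 s allowed.

- **Folding:** I swept the inner leaf round and squeezed it flat, then did the same with the outer leaf. The gripper opening read 28 mm and then 44 mm, about 2 mm under the nominal 30 and 46 mm both times. The depth image measured 30.4 mm for the panel and inner leaf, and about 46 mm for all three.
- **Placing:** I carried the display over the desk, set it part-way into the bay and let go. I then pushed it from behind with closed fingers until it stopped. The push force rose to about 21 N with no further movement.
- **Final checks:** The rear end is 5 mm proud of the mouth, as specified. The leaves are flat with even gaps of about 2 to 3 mm. The display sits about 1 to 2 mm off the bay's centre line and slightly turned (under 1°), within the clearance.
- **Bystanders:** The mug, pen cup, stapler and tape dispenser measure as they did at the start, to within about 1 mm in plan. The robot was touching nothing at the end.

No check failed.

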